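# Load the UV dose meter into its check nest and close the gate bar behind it

### The job

Get the UV dose meter ready for its lamp check: slide it along the deck, without lifting it, into the nest until it is fully home against the end stop. Then hang the loose steel gate bar by its eye on the plain pivot post and swing it shut behind the meter, so that its side slot is fully home round the headed stud, under the head. Leave the spectacles and the caliper where they lie.

Things in the scene. Friction and masses are not known exactly. Their poses are not given: they have to be found in the camera images.
- nest: The fixture, fixed to the bench: an aluminium base plate 250 x 150 x 10 mm with a black plastic nest. Origin on the bench under the plate, which reaches from x = -135 to +115 and y = -75 to +75 mm; z up, deck at z = 10 mm. The nest is loaded along +x: two rails with inner faces at y = -31 and +31 mm, 14 mm tall above the deck, x = 10 to 85 mm, flared lead-ins from x = -15 mm.
- nest_home (a point): Point on the deck where the meter's origin lies when it is fully home against the end stop (stop face at nest frame x = 85 mm, 22 mm tall above the deck): nest frame x = 32.5, y = 0, z = 10 mm; axes as nest.
- pivot_post (a point): The foot of the pivot post on the deck (10 mm above the bench), on the left (+y) side: a plain steel pin 10 mm in diameter standing 33 mm up from the deck, its last 7 mm tapering to 4 mm. Nest frame x = -38, y = +55 mm. The hung bar lies flat on the deck. Axes as nest.
- headed_stud (a point): The foot of the headed stud on the deck (10 mm above the bench), on the right (-y) side: a neck 10 mm in diameter and 12 mm tall, above it a round head 26 mm across and 11 mm tall. Nest frame x = -38, y = -55 mm. The shut bar lies on the deck with its slot round the neck. Axes as nest.
- uv_meter: The UV dose meter: a grey-green hand instrument with a display and keys, 105 x 58 mm and 20 mm tall (its body at the ends and sides; keys to 23 mm), loose, about 0.12 kg, lying on the deck before the nest. Origin at the centre of its underside, x along its length (pointing into the nest), z up. Its sensor is underneath.
- gate_bar: The gate bar: a flat steel bar 8 mm thick, 30 mm wide and about 166 mm long, loose, about 0.22 kg, with a red plastic grip on top, lying flat on the bench left of the fixture. Origin at the centre of its eye, on its underside; x along the bar from the eye to the slotted tail, z up. Shut, its x points along the nest's -y and its y along the nest's +x; it swings shut from the robot's side.
- bar_eye (a point): Centre of the eye on the bar's underside: a hole 14.4 mm across in a round end 34 mm across.
- bar_slot (a point): Where the stud's axis stands when the bar is shut, on the underside, 110 mm from the eye along the bar's x. The slot is 17 mm wide (x = 101.5 to 118.5 mm), open to the bar's +y edge (y = +15 mm), its bottom at y = -5 mm. The bar's long back edge is at y = -15 mm; pushed there, low down, the bar slides, while a push high on the grip can tip it. The tail ends at x = 148 mm.
- bar_grip (a point): Middle of the red grip, 55 mm from the eye along the bar's x and 20 mm above the underside: a block 46 mm along the bar, 15 mm across and reaching from 8 to 30 mm above the underside.
- goggles_amber: Folded amber UV spectacles, 67 x 146 x 44 mm, loose on the bench to the far left; to be left alone. Origin at the centre of the underside.
- caliper: Digital caliper, 56 x 156 x 12 mm, loose on the bench to the left; to be left alone. Origin at the centre of the underside.
Mind the look-alikes: they are no part of the job. Of the things shaped like the uv_meter, the grey one is meant.

How it is judged:
On the way, in this order (a step that is already met when the one before it is completed fails the run):
1. the meter is home in the nest, square and flat (x of uv_meter in the frame of nest_home above -0.005 m and y of uv_meter in the frame of nest_home between -0.004 and 0.004 m and z of uv_meter in the frame of nest_home between -0.003 and 0.003 m and angle between the x axis of uv_meter and the x axis of nest, either way round below 0.06 rad and angle between uv_meter's own z axis and vertical below 0.06 rad), for 0.2 s.
2. the bar's eye is down on the pivot post, the bar lying flat on the deck (horizontal distance between bar_eye and pivot_post below 0.0045 m and z of bar_eye in the frame of pivot_post between -0.003 and 0.003 m and angle between gate_bar's own z axis and vertical below 0.06 rad), for 0.2 s.
At the end, for the whole second after the job is handed in: The meter lies flat and square in the nest within 5 mm of the end stop; the bar lies flat on the deck (3 mm), its eye round the pivot post, its slot point within 6 mm of the headed stud's axis, under the head; both at rest (all of step 1 and all of step 2 and horizontal distance between bar_slot and headed_stud below 0.006 m and z of bar_slot in the frame of headed_stud between -0.003 and 0.003 m and linear speed of each of uv_meter, gate_bar below 0.01 m/s); the robot touches nothing.
It fails at once if the meter is lifted off the deck or tipped (z of uv_meter in the frame of nest above 0.025 m or angle between uv_meter's own z axis and vertical above 0.3 rad).
It fails at once if the spectacles or the caliper are disturbed (moved more than 25 mm) (distance of any of goggles_amber, caliper from where it was at the start of the episode above 0.025 m).
It also fails if it takes over 64 s, if anything falls off the work surface, if the arm or the gripper's body presses on something with over 40 N, if the wrist force passes 120 N, or if a joint passes its speed limit or range.

### The arm

A 6-joint arm with a two-finger parallel gripper is mounted at the origin on a cart in front of the work surface, level with it; the furniture and walls round the work are solid. World frame = base frame: x ahead of the robot, y to its left, z up, the work surface at z = 0. Lengths are in m, angles in rad, forces in N, time in s.
With the tool pointing down it reaches from about 0.35 to 0.775 m from the base axis. Payload 7.3 kg.
Tool frame: the origin (TCP) lies on the centre line of the jaws, within the pads' length; the fingertips stand 11 mm ahead of it and the grasp point (between the pads) lies 8 mm behind it; y points along the fingers, z is the direction in which the jaws open and shut, and the axes are right-handed (so a half turn about y gives the same grasp; the last joint's range is limited). The gripper opens to 92 mm and grips with 3 to 60 N. Pads are 19 mm wide; open, the fingers measure 130 mm over their backs; the gripper's body (75 mm by 190 mm) begins 47 mm behind the grasp point.
Start: joints at [-1.397, 0.342, 1.524, -0, 1.275, -0.146], TCP at [0.165, -0.498, 0.238] pointing down, gripper open.
Joint ranges: [-2.53, 2.53], [-0.77, 2.02], [0.04, 2.7], [-1, 4.14], [0.28, 2.66], [-3.11, 3.11]. Speed limits (rad/s): [2.57, 2.57, 3.14, 3.14, 3.14, 3.14].

### API

Orientations are given as [roll, pitch, yaw] about the fixed x, y, z axes, in that order (R = Rz(yaw) Ry(pitch) Rx(roll)).
In Python, from cell import robot, cams gives the robot as it stands.
- The arm moves only by the tool apply_moves, never from a script. Its argument "plan" is a list of rows, each a list of 7 numbers: the shift along the tool's x, y, z in m, then the turn, a rotation vector about the tool's x, y, z in degrees, then the gripper command: -1 is fully open, 1 is shut, values between are in proportion. A call has exactly 5 rows; each row is the pose to reach, as a shift and turn from the pose commanded when the call began, along the tool's axes at that moment; what a row does not reach only later rows make up. A row lasts 1/8 s, in which the tool goes at most 62.5 mm and 10.7 degrees, less where a joint would pass 70% of its speed; a pose out of reach is approached as far as the arm can. A call with a gripper value outside its range is refused whole. The fingers move at their own pace and stop on an object; "squeeze" is the grip in N (left out, the last holds). Time passes only in rows, so rows that repeat a pose let the fingers close, or fill a call up. It gives the time, the measured TCP pose, the force and the opening at its end, in the units of the state.
- robot.observe(): the state, without advancing time (a new reading comes with each control period).
- cams.read_camera(name): name is "side" or "top"; returns the picture (480x640x3 uint8, blue, green, red); there is no depth.
- cams.calibration(name): a dict with "fx", "fy", "cx", "cy" (pixels), "extrinsics" (4x4, takes a point from world to camera coordinates). Camera axes: x right, y up, looking along -z (the intrinsics and any distortion apply to the point x, -y, -z); pixel columns grow to the right and rows downward; lengths in m; the calibration is good to about 2 mm. A picture is of the moment at which its call begins. calibration takes no time and is no camera call.
- robot.hand_in(): hands the job in, once; it reports no verdict.
The state is a dict: "time": time; "qpos": joint angles; "qvel": joint speeds; "joint_efforts": joint torques, N m; "tool_pos": TCP position; "tool_rot": TCP orientation; "contact_force": force on the tool from outside, world axes, zero at the start; "torque": the same for the moment, N m; "opening": finger opening in m.
Only numpy, scipy, OpenCV 4.12 (cv2) and the standard library are available. Lean on these libraries where they do the work, as an engineer would, in place of code of your own. Each camera call takes 0.05 s, during which the arm holds its last target. There are 200 camera calls.

## Working session

There is one attempt and no reset: what is moved stays moved. The work goes in short steps, Python scripts to look and compute and a tool call to move; the robot and the scene stay as the last step left them, time stands still between calls to the robot, and variables do not carry over. Pictures are saved under pics/ and viewed, about 8 in all and at most 12, crops included, and the job is handed in when it is done.

Besides the shell and the picture viewer there is one more tool, called after "Call:" as a command line: name --pt "numbers of a row" for each row, then --argument value for the rest. apply_moves: Moves the arm, as the interface text tells. Its arguments: {"type":"object","properties":{"plan":{"type":"array","items":{"type":"array","items":{"type":"number"}}},"squeeze":{"type":"number"}},"required":["plan"]}

```bash
mkdir -p pics; ls
python3 - <<'E'
from cell import robot, cams
import cv2
for n in ("top","side"):
    im=cams.read_camera(n); cv2.imwrite(f"pics/{n}0.png",im)
    print(n,{k:(v if not hasattr(v,'tolist') else v.tolist()) for k,v in cams.calibration(n).items()})
print(robot.observe())
E
```

```text
pics
top {'fx': 453.57475719684237, 'fy': 453.57475719684237, 'cx': 323.4270779642917, 'cy': 242.2496068611036, 'extrinsics': [[-0.0029531121781183403, -0.9999944863902356, 0.001518656509011203, 0.33062540683496766], [0.9966702507104404, -0.0028195407593611293, 0.08148902710607107, -0.46642096102908776], [-0.08148429589344892, 0.0017542460019092084, 0.9966730818797674, -0.9622687436091629], [0.0, 0.0, 0.0, 1.0]]}
side {'fx': 474.866243451676, 'fy': 474.866243451676, 'cx': 317.5367748529656, 'cy': 231.3360674534743, 'extrinsics': [[-0.9903367052794921, -0.13859983697675282, -0.0048265273414773895, 0.4747573526732935], [0.08374280444551606, -0.6253834623125859, 0.7758109742517969, 0.11829816818275796], [-0.11054570493583434, 0.7679098972248892, 0.6309469366470524, -1.2033153714895808], [0.0, 0.0, 0.0, 1.0]]}
{'time': 0.1, 'qpos': array([-1.39701641e+00,  3.42673733e-01,  1.52487004e+00,  2.19498779e-06,
        1.27541032e+00, -1.45992368e-01]), 'qvel': array([-0.00025732, -0.00189661, -0.00161558,  0.00128153, -0.00051424,
       -0.00125618]), 'joint_efforts': array([ 1.81926644e-03, -4.32003272e+01, -2.44692779e+01,  7.18835159e-02,
        5.26103773e-02, -5.97960388e-05]), 'tool_pos': array([ 0.16500225, -0.49805158,  0.23712167]), 'tool_rot': array([-1.57214297e+00,  2.00130283e-04, -2.82182115e+00]), 'contact_force': array([-0.44943624, -0.63043315, -0.24853275]), 'torque': array([ 0.02901024,  0.00292727, -0.0307895 ]), 'opening': 0.09187417448929985}
```

View pics/top0.png

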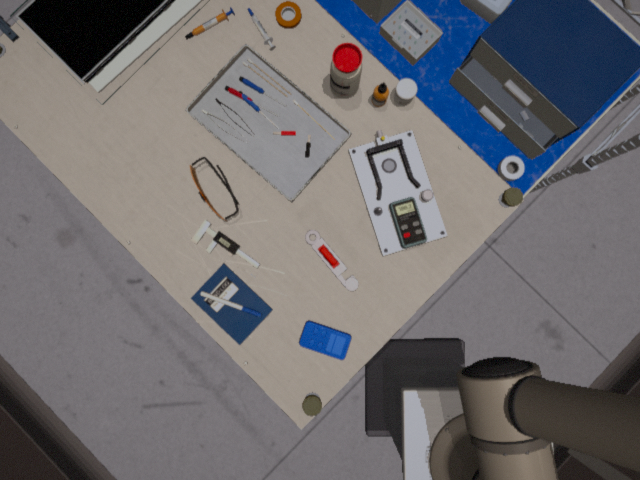

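View pics/side0.png

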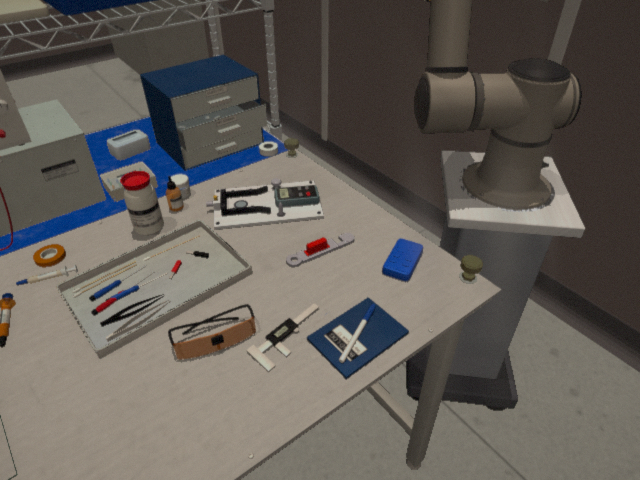

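Top view: the fixture is the white plate around (397,193). Two things are shaped like the meter: a grey-green one at (408,222) on the deck before the nest, and a blue one at (325,340) on the bench. The grey one is meant, by colour and position. The bar, with its red grip, lies at (331,260), with one end at (313,237) and the other at (351,285). I'll confirm this in one crop.

Run:
```python
import cv2,numpy as np
a=cv2.imread("pics/top0.png")[125:300,295:455]
b=cv2.imread("pics/side0.png")[170:275,200:360]
a=cv2.resize(a,None,fx=3.4,fy=3.4,interpolation=cv2.INTER_CUBIC)
cv2.imwrite("pics/c1.png",a)
b=cv2.resize(b,None,fx=5,fy=5,interpolation=cv2.INTER_CUBIC)
cv2.imwrite("pics/c2.png",b)
```

```text
(no output)
```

View pics/c1.png

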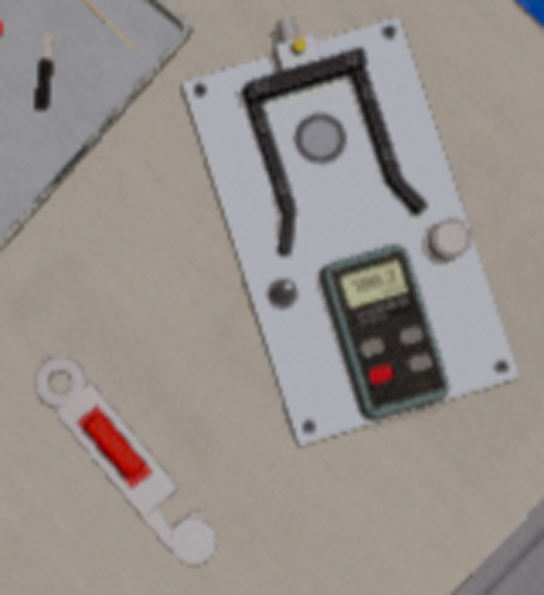

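View pics/c2.png

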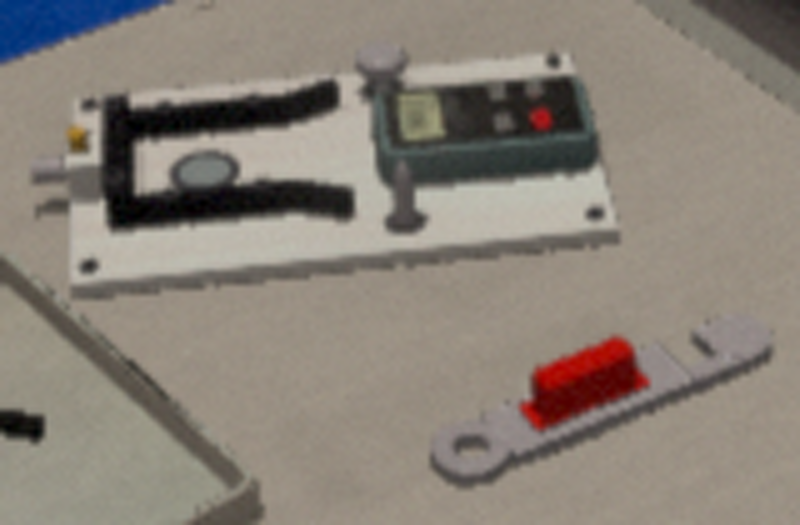

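Crop 1 (offset 295,125; scale 3.4) shows the grey-green meter with its display toward the nest, the post at (283,293), the headed stud at (450,240), the bar eye at (60,382) and the slot opening up-right near (170,500). The side crop agrees. Now I'll measure.

```bash
cat > h.py <<'E'
import numpy as np, cv2
from cell import robot, cams
def ray(n,uv,z):
    c=cams.calibration(n); E=np.array(c["extrinsics"]); R=E[:3,:3]; t=E[:3,3]
    o=-R.T@t; uv=np.atleast_2d(np.asarray(uv,float))
    d=np.c_[(uv[:,0]-c["cx"])/c["fx"],-(uv[:,1]-c["cy"])/c["fy"],-np.ones(len(uv))]@R
    return (o+d*((z-o[2])/d[:,2])[:,None])[:,:2]
def proj(n,p):
    c=cams.calibration(n); E=np.array(c["extrinsics"]); q=np.atleast_2d(p)@E[:3,:3].T+E[:3,3]
    return np.c_[c["cx"]+c["fx"]*q[:,0]/-q[:,2], c["cy"]-c["fy"]*q[:,1]/-q[:,2]]
def biggest(m,near):
    cs,_=cv2.findContours(m.astype(np.uint8),cv2.RETR_EXTERNAL,cv2.CHAIN_APPROX_NONE)
    cs=[c for c in cs if cv2.contourArea(c)>15]
    return min(cs,key=lambda c:np.linalg.norm(c[:,0].mean(0)-near))[:,0].astype(float)
def rect(P):
    (c,s,a)=cv2.minAreaRect((P*1000).astype(np.float32)); return np.array(c),s,a
E
cat > m1.py <<'E'
from h import *
im=cv2.imread("pics/top0.png"); hsv=cv2.cvtColor(im,cv2.COLOR_BGR2HSV); H,S,V=[hsv[...,i].astype(int) for i in range(3)]
print("plate px", im[205,372], "bench",im[230,290],"bar",im[275,343],"meter",im[235,398])
m=((V>150)&(S<30)); r=np.zeros_like(m); r[125:262,345:452]=1
c=biggest(cv2.morphologyEx((m&r).astype(np.uint8),cv2.MORPH_CLOSE,np.ones((9,9))),(397,193))
print("plate",rect(ray("top",c,.010)), cv2.boxPoints(cv2.minAreaRect((ray("top",c,.010)*1000).astype(np.float32))).round(1).tolist())
red=(S>150)&((H<8)|(H>172)); c=biggest(red,(331,258)); print("grip",rect(ray("top",c,.025)))
ims=cv2.imread("pics/side0.png"); hs=cv2.cvtColor(ims,cv2.COLOR_BGR2HSV).astype(int)
r=np.zeros_like(m); r[225:298,300:362]=1
b=((S<38)&(V>120)|red)&r
c=biggest(b,(331,260)); print("bar",rect(ray("top",c,.008)),len(c))
# crop points
C=lambda x,y:(295+(x+.5)/3.4-.5,125+(y+.5)/3.4-.5); D=lambda x,y:(200+(x+.5)/5-.5,170+(y+.5)/5-.5)
P=lambda l,t,s,z:print(l,(ray("top",C(*t),z)*1000).round(1),(ray("side",D(*s),z)*1000).round(1) if s else "")
P("eye",(60,381),(472,448),.008); P("tail",(195,539),None,.008)
P("post tip",(281,287),(402,165),.043); P("post foot",(283,295),(404,218),.010)
P("head",(449,239),(381,56),.033)
mm=(V<140)&(S>18); r=np.zeros_like(m); r[193:250,386:430]=1
c=biggest(cv2.morphologyEx((mm&r).astype(np.uint8),cv2.MORPH_CLOSE,np.ones((5,5))),(408,222))
print("meter",rect(ray("top",c,.029)), cv2.boxPoints(cv2.minAreaRect((ray("top",c,.029)*1000).astype(np.float32))).round(1).tolist())
v=im[125:300,295:455].copy(); cv2.drawContours(v,[(c-[295,125]).astype(np.int32)[:,None]],-1,(0,0,255),1)
E
python3 m1.py
```

```text
plate px [181 173 171] bench [141 150 159] bar [144 153 160] meter [54 56 51]
plate (array([578.31677246, 163.35021973]), (236.14022827148438, 304.17498779296875), 89.60871124267578) [[425.3999938964844, 46.29999923706055], [729.5999755859375, 44.20000076293945], [731.2000122070312, 280.3999938964844], [427.0, 282.5]]
grip (array([437.64620972, 319.17654419]), (52.16514205932617, 14.843728065490723), 39.55773162841797)
bar (array([427.71063232, 313.840271  ]), (133.81689453125, 156.93804931640625), 89.84062194824219) 266
eye [[480.5 353.6]] [[478.6 355. ]]
tail [[378.9 267.5]] 
post tip [[535.8 214.8]] [[535.5 210.3]]
post foot [[535.7 209.5]] [[537.1 206.4]]
head [[567.7 106.9]] [[567.2 108.3]]
meter (array([507.6060791 , 147.93484497]), (106.05944061279297, 58.250885009765625), 17.23624610900879) [[448.29998779296875, 160.0], [465.6000061035156, 104.4000015258789], [566.9000244140625, 135.8000030517578], [549.5999755859375, 191.5]]
```

```bash
cat > m2.py <<'E'
from h import *
import sys
def plate(n,f,box,near,z=.010):
    im=cv2.imread(f).astype(int); m=(im[...,0]-im[...,2]>-4)&(im.max(2)>115)
    r=np.zeros_like(m); x0,x1,y0,y1=box; r[y0:y1,x0:x1]=1
    k=cv2.morphologyEx((m&r).astype(np.uint8),cv2.MORPH_OPEN,np.ones((3,3)))
    c=biggest(k,near); h=cv2.convexHull(c.astype(np.float32))[:,0]
    W=ray(n,h,z); b=cv2.boxPoints(cv2.minAreaRect((W*1000).astype(np.float32)))
    print(n,"plate",rect(W),b.round(1).tolist()); return c
plate("top","pics/top0.png",(343,450,128,260),(397,193))
# edge-based: known sizes; corner picks from the crop
C=lambda x,y:(295+(x+.5)/3.4-.5,125+(y+.5)/3.4-.5); D=lambda x,y:(200+(x+.5)/5-.5,170+(y+.5)/5-.5)
T=np.array([[115,75],[115,-75],[-135,-75],[-135,75]])
def fit(W):
    A=T-T.mean(0);B=W-W.mean(0);U,_,Vt=np.linalg.svd(A.T@B);R=(U@Vt).T
    o=W.mean(0)-R@T.mean(0);print("origin",o.round(1),"yaw",np.degrees(np.arctan2(R[1,0],R[0,0])).round(2),"res",(W-(T@R.T+o)).round(1).tolist())
    for l,p in dict(home=(32.5,0),post=(-38,55),stud=(-38,-55)).items(): print(l,(R@np.array(p)+o).round(1))
fit(1000*ray("top",[C(182,84),C(398,18),C(520,377),C(300,447)],.010))
fit(1000*ray("side",[D(72,282),D(76,98),D(570,55),D(618,234)],.010))
E
python3 m2.py
```

```text
top plate (array([579.35253906, 166.70648193]), (248.9593963623047, 148.86695861816406), 17.241310119628906) [[438.3999938964844, 200.89999389648438], [482.5, 58.70000076293945], [720.2999877929688, 132.5], [676.2000122070312, 274.70001220703125]]
origin [587.8 168.8] yaw 17.32 res [[-0.4, -0.9], [-1.3, 0.4], [0.8, 0.8], [0.9, -0.3]]
home [618.8 178.5]
post [535.1 210. ]
stud [567.9 105. ]
origin [587.4 170.2] yaw 16.36 res [[-1.7, -1.7], [-1.0, 0.2], [2.0, 0.1], [0.7, 1.3]]
home [618.6 179.3]
post [535.5 212.3]
stud [566.5 106.7]
```

```bash
cat >> h.py <<'E'
O=np.array([.5883,.1696]); YN=np.radians(17.25)
def N(x,y): # nest mm -> world m
    c,s=np.cos(YN),np.sin(YN); return O+np.array([c*x-s*y,s*x+c*y])/1000
def toN(p): 
    c,s=np.cos(YN),np.sin(YN); d=(np.asarray(p)[...,:2]-O)*1000; return np.stack([c*d[...,0]+s*d[...,1],-s*d[...,0]+c*d[...,1]],-1)
def go(*tg):
    from scipy.spatial.transform import Rotation as Ro
    s=robot.observe(); R=Ro.from_euler('xyz',s["tool_rot"]).as_matrix(); p=s["tool_pos"]
    print("t",round(s["time"],2),"pos",(p*1000).round(1),"nest",toN(p).round(1),"rot",np.degrees(s["tool_rot"]).round(2),"q6",round(s["qpos"][5],2),"F",s["contact_force"].round(1),"open",round(s["opening"],4))
    for x,y,z,yaw in tg:
        T=Ro.from_euler('xyz',[-90,0,yaw],degrees=True).as_matrix()
        print("shift",(R.T@(np.array([x,y,z])-p)*1000).round(1),"turn",np.degrees(Ro.from_matrix(R.T@T).as_rotvec()).round(2))
E
python3 -c "
from h import *
g=N(-108,3.2); go((.4,-.3,.2,-162.75),(*g,.12,-162.75),(*g,.025,-162.75))"
```

```text
t 0.1 pos [ 165.  -498.1  237.1] nest [-602.2 -512.1] rot [-9.0080e+01  1.0000e-02 -1.6168e+02] q6 -0.15 F [-0.4 -0.6 -0.2] open 0.0919
shift [-285.3   37.3 -114.1] turn [ 0.08  1.07 -0.01]
shift [-503.8  117.9 -505.8] turn [ 0.08  1.07 -0.01]
shift [-503.8  212.9 -505.7] turn [ 0.08  1.07 -0.01]
```

Call:
apply_moves --pt "-0.06 0.01 -0.02 0 1.07 0 -1" --pt "-0.115 0.015 -0.045 0 1.07 0 -1" --pt "-0.17 0.02 -0.07 0 1.07 0 -1" --pt "-0.23 0.03 -0.09 0 1.07 0 -1" --pt "-0.285 0.037 -0.114 0 1.07 0 -1" --squeeze 8

```text
time: 0.72
tool_pos: [0.4011, -0.2991, 0.2002]
tool_rot: [-1.571, -0.0, -2.841]
contact_force: [0.3, -0.8, 0.2]
opening: 0.0918
```

```bash
python3 -c "
from h import *
g=N(-108,3.2); go((*g,.12,-162.75),(*g,.025,-162.75))"
```

```text
t 0.72 pos [ 401.1 -299.1  200.2] nest [-317.8 -392.1] rot [-9.0010e+01 -1.0000e-02 -1.6276e+02] q6 0.48 F [ 0.3 -0.8  0.2] open 0.0918
shift [-209.7   80.2 -395.4] turn [ 0.01 -0.01  0.01]
shift [-209.8  175.2 -395.4] turn [ 0.01 -0.01  0.01]
```

Call:
apply_moves --pt "-0.028 0.01 -0.052 0 0 0 -1" --pt "-0.055 0.02 -0.104 0 0 0 -1" --pt "-0.083 0.03 -0.156 0 0 0 -1" --pt "-0.11 0.04 -0.208 0 0 0 -1" --pt "-0.138 0.05 -0.26 0 0 0 -1"

```text
time: 1.35
tool_pos: [0.4544, -0.0095, 0.1503]
tool_rot: [-1.571, -0.0, -2.841]
contact_force: [0.3, -0.5, 0.8]
opening: 0.0915
```

Call:
apply_moves --pt "-0.028 0.01 -0.052 0 0 0 -1" --pt "-0.055 0.02 -0.104 0 0 0 -1" --pt "-0.072 0.03 -0.135 0 0 0 -1" --pt "-0.072 0.03 -0.135 0 0 0 -1" --pt "-0.072 0.03 -0.135 0 0 0 -1"

```text
time: 1.98
tool_pos: [0.4829, 0.1385, 0.1205]
tool_rot: [-1.571, -0.001, -2.84]
contact_force: [-0.3, 0.1, -0.1]
opening: 0.0918
```

```bash
python3 -c "
from h import *
im=cams.read_camera('top'); cv2.imwrite('pics/t1.png',cv2.resize(im[150:290,330:470],None,fx=4,fy=4,interpolation=2))
g=N(-108,3.2); go((*g,.12,-162.75),(*g,.025,-162.75))"
```

```text
t 2.02 pos [483.1 138.1 120.7] nest [-109.9    1.1] rot [-8.9980e+01 -2.0000e-02 -1.6279e+02] q6 1.4 F [ 0.6 -0.3 -0. ] open 0.0919
shift [-1.9  0.7 -2.1] turn [-0.02 -0.04  0.02]
shift [-1.9 95.7 -2.1] turn [-0.02 -0.04  0.02]
```

View pics/t1.png

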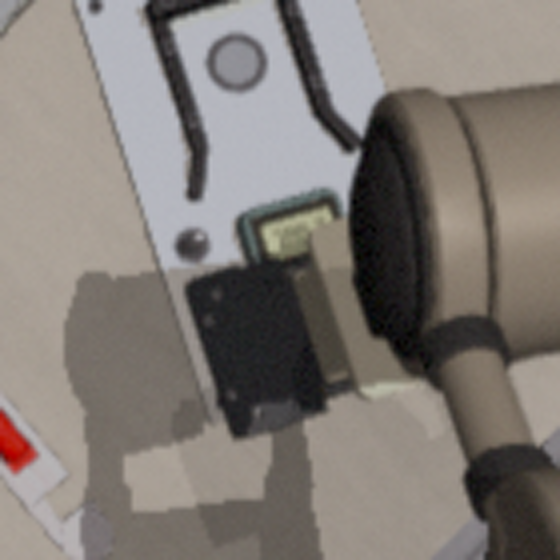

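The gripper is over the rear half of the meter; its front and display are at crop (290,230), and the arm hides the rest. I'll descend and grip lightly.

Call:
apply_moves --pt "-0.002 0.04 -0.002 0 0 0 -1" --pt "-0.002 0.075 -0.002 0 0 0 -1" --pt "-0.002 0.095 -0.002 0 0 0 -1" --pt "-0.002 0.095 -0.002 0 0 0 -1" --pt "-0.002 0.095 -0.002 0 0 0 -1"

```text
time: 2.65
tool_pos: [0.4852, 0.1408, 0.0267]
tool_rot: [-1.57, 0.002, -2.842]
contact_force: [-0.1, 0.2, 0.8]
opening: 0.0916
```

Call:
apply_moves --pt "0 0 0 0 0 0 0.5" --pt "0 0 0 0 0 0 0.5" --pt "0 0 0 0 0 0 0.5" --pt "0 0 0 0 0 0 0.5" --pt "0 0 0 0 0 0 0.5" --squeeze 8

```text
time: 3.28
tool_pos: [0.4846, 0.1415, 0.0259]
tool_rot: [-1.571, 0.0, -2.84]
contact_force: [0.3, -0.7, 2.8]
opening: 0.0584
```

```bash
python3 -c "
from h import *
g=N(-70,0); go((*g,.025,-162.75))"
```

```text
t 3.27 pos [484.6 141.5  25.9] nest [-107.4    3.9] rot [-8.9990e+01  2.0000e-02 -1.6274e+02] q6 1.4 F [ 0.3 -0.7  2.8] open 0.0584
shift [-37.4   0.9   3.9] turn [-0.01  0.01 -0.02]
```

Call:
apply_moves --pt "-0.008 0 0.002 0 0 0 0.5" --pt "-0.016 0 0.004 0 0 0 0.5" --pt "-0.024 0 0.004 0 0 0 0.5" --pt "-0.032 0 0.004 0 0 0 0.5" --pt "-0.037 0 0.004 0 0 0 0.5"

```text
time: 3.9
tool_pos: [0.5212, 0.1486, 0.0257]
tool_rot: [-1.571, -0.001, -2.84]
contact_force: [-5.0, -1.1, 7.4]
opening: 0.0583
```

Call:
apply_moves --pt "0 0 0 0 0 0 0.5" --pt "0 0 0 0 0 0 -0.4" --pt "0 0 0 0 0 0 -1" --pt "0 0 0 0 0 0 -1" --pt "0 0 0 0 0 0 -1"

```text
time: 4.53
tool_pos: [0.521, 0.1485, 0.0256]
tool_rot: [-1.571, -0.0, -2.841]
contact_force: [-0.3, -0.2, -0.2]
opening: 0.0891
```

```bash
python3 -c "
from h import *
a=N(-130,0); b=N(-150,0); go((*a,.1,-162.75),(*b,.1,-162.75),(*b,.025,-162.75))"
```

```text
t 4.53 pos [521.  148.5  25.6] nest [-70.5  -0.2] rot [-8.9990e+01 -1.0000e-02 -1.6275e+02] q6 1.41 F [-0.3 -0.2 -0.2] open 0.0891
shift [ 59.5 -74.4  -0.2] turn [-0.01  0.    0.01]
shift [ 79.5 -74.4  -0.2] turn [-0.01  0.    0.01]
shift [79.5  0.6 -0.2] turn [-0.01  0.    0.01]
```

Call:
apply_moves --pt "0.03 0 0 0 0 0 -1" --pt "0.058 0 0 0 0 0 -1" --pt "0.058 0 0 0 0 0 0.65" --pt "0.058 0 0 0 0 0 0.65" --pt "0.058 0 0 0 0 0 0.65"

```text
time: 5.15
tool_pos: [0.4668, 0.1316, 0.0258]
tool_rot: [-1.57, 0.001, -2.84]
contact_force: [-0.6, -0.3, 0.4]
opening: 0.0664
```

Call:
apply_moves --pt "-0.01 0 0 0 0 0 0.65" --pt "-0.025 0 0 0 0 0 0.65" --pt "-0.04 0 0 0 0 0 0.65" --pt "-0.055 0 0 0 0 0 0.65" --pt "-0.07 0 0 0 0 0 0.65"

```text
time: 5.78
tool_pos: [0.5244, 0.1481, 0.0242]
tool_rot: [-1.569, -0.024, -2.839]
contact_force: [-31.1, -26.0, 27.0]
opening: 0.0251
```

```bash
python3 -c "
from h import *
a=N(-30,0); go((*a,.025,-162.75))"
```

```text
t 5.78 pos [524.4 148.1  24.2] nest [-67.4  -1.6] rot [ -89.91   -1.35 -162.69] q6 1.41 F [-31.1 -26.   27. ] open 0.0251
shift [-37.4  -1.7  -1.5] turn [-0.09  0.07  1.35]
```

Forces are too high; I'll look before going on.

```bash
python3 -c "
from h import *
im=cams.read_camera('top'); s=cams.read_camera('side')
a=cv2.resize(im[140:270,340:470],None,fx=3,fy=3,interpolation=2);b=cv2.resize(s[160:260,200:340],None,fx=3,fy=3,interpolation=2)
b=cv2.copyMakeBorder(b,0,390-b.shape[0],0,0,cv2.BORDER_CONSTANT); cv2.imwrite('pics/v2.png',np.hstack([a,b])[:,:800]); go()"
```

```text
t 5.88 pos [526.8 148.1  24.3] nest [-65.1  -2.3] rot [ -89.87   -1.04 -162.72] q6 1.41 F [-17.8 -22.9  11.9] open 0.0235
```

View pics/v2.png

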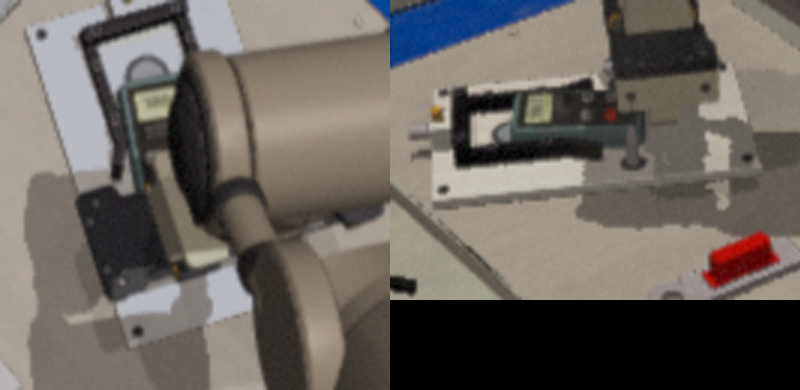

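The meter has entered the rails but is yawed (left edge about 11° against about 18° for the plate), because the jaws were still closing during the push. I'll back off and measure it unobstructed.

Call:
apply_moves --pt "0.01 0 0 0 0 0 0.65" --pt "0.04 0 0 0 0 0 0.65" --pt "0.08 0 0 0 0 0 0.65" --pt "0.08 -0.05 0.06 0 0 0 0.65" --pt "0.08 -0.08 0.12 0 0 0 0.65"

```text
time: 6.5
tool_pos: [0.4875, 0.03, 0.0974]
tool_rot: [-1.57, 0.002, -2.838]
contact_force: [1.5, -0.2, 0.2]
opening: 0.0156
```

```bash
cat > m3.py <<'E'
from h import *
import sys
im=cams.read_camera('top'); s=cams.read_camera('side'); k=sys.argv[1]
cv2.imwrite(f'pics/top{k}.png',im); cv2.imwrite(f'pics/side{k}.png',s)
a=cv2.resize(im[125:270,340:460],None,fx=4,fy=4,interpolation=2);b=cv2.resize(s[170:240,210:330],None,fx=2.6,fy=2.6,interpolation=2)
b=cv2.copyMakeBorder(b,0,580-b.shape[0],0,0,cv2.BORDER_CONSTANT); cv2.imwrite(f'pics/v{k}.png',np.hstack([a,b])[:,:800]); go()
E
python3 m3.py 3
```

```text
t 6.6 pos [491.4  26.4  99.6] nest [-135. -108.] rot [ -89.73    0.52 -162.99] q6 1.17 F [-0.6  0.1  0.1] open 0.0162
```

View pics/v3.png

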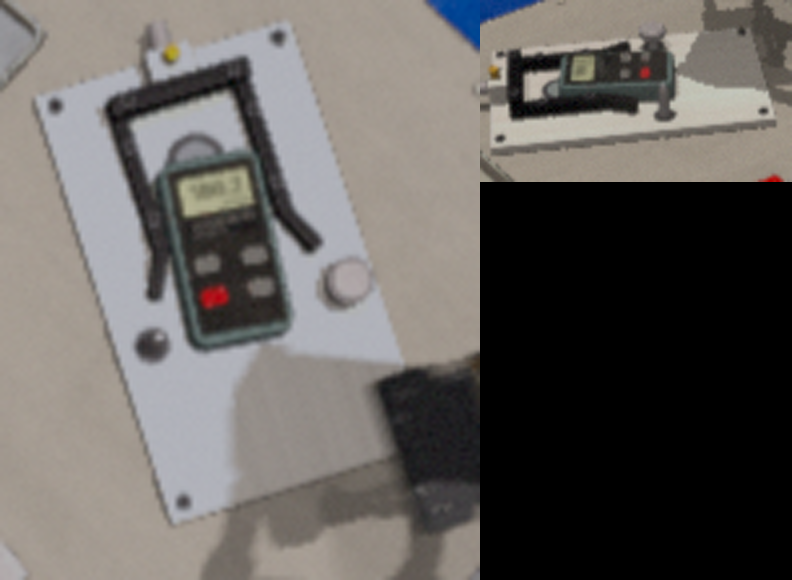

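```bash
cat >> h.py <<'E'
def crop(k,x,y): return (340+(x+.5)/4-.5,125+(y+.5)/4-.5)
E
python3 -c "
from h import *
for l,p in dict(FL=(158,158),FR=(257,150),RR=(293,335),RL=(195,348)).items(): print(l,toN(ray('top',crop(0,*p),.028))[0].round(1))
print('post foot',toN(ray('top',crop(0,152,346),.012)),'head',toN(ray('top',crop(0,347,283),.033)))
print('rails inner top @24: left',toN(ray('top',[crop(0,132,120),crop(0,163,225)],.024)),'right',toN(ray('top',[crop(0,234,95),crop(0,270,190)],.024)))
"
```

```text
FL [57.5 22.1]
FR [ 45.6 -30.7]
RR [-56.6 -17.4]
RL [-47.6  35.2]
post foot [[-37.86485105  54.41005865]] head [[-38.98654832 -52.79040923]]
rails inner top @24: left [[82.67062238 28.3146791 ]
 [22.22529596 30.14221241]] right [[ 79.25097782 -29.25365263]
 [ 23.18906213 -31.48516255]]
```

```bash
python3 -c "
from h import *
a=N(-85,-15); go((*a,.1,-162.75),(*a,.023,-162.75))"
```

```text
t 6.6 pos [491.4  26.4  99.6] nest [-135. -108.] rot [ -89.73    0.52 -162.99] q6 1.17 F [-0.6  0.1  0.1] open 0.0162
shift [-49.6  -0.4 -93.3] turn [-0.27 -0.24 -0.52]
shift [-48.9  76.6 -93.6] turn [-0.27 -0.24 -0.52]
```

Call:
apply_moves --pt "-0.025 0 -0.047 0 0 0 1" --pt "-0.049 0 -0.094 0 0 0 1" --pt "-0.049 0.035 -0.094 0 0 0 1" --pt "-0.049 0.065 -0.094 0 0 0 1" --pt "-0.049 0.065 -0.094 0 0 0 1"

```text
time: 7.22
tool_pos: [0.5039, 0.1354, 0.0289]
tool_rot: [-1.572, -0.005, -2.84]
contact_force: [0.6, -0.8, 0.1]
opening: 0.0006
```

```bash
python3 -c "
from h import *
a=N(-85,-15); go((*a,.023,-162.75),(*N(-66,-15),.023,-162.75),(*N(-30,-15),.023,-162.75))"
```

```text
t 7.22 pos [503.9 135.4  28.9] nest [-90.8  -7.6] rot [ -90.06   -0.27 -162.7 ] q6 1.38 F [ 0.6 -0.8  0.1] open 0.0006
shift [-5.8  5.9  7.4] turn [0.06 0.05 0.27]
shift [-24.8   5.8   7.4] turn [0.06 0.05 0.27]
shift [-60.8   5.6   7.4] turn [0.06 0.05 0.27]
```

Call:
apply_moves --pt "-0.006 0.006 0.0075 0 0 0 1" --pt "-0.018 0.006 0.0075 0 0 0 1" --pt "-0.024 0.006 0.0075 0 0 0 1" --pt "-0.028 0.006 0.0075 0 0 0 1" --pt "-0.032 0.006 0.0075 0 0 0 1"

```text
time: 7.85
tool_pos: [0.5383, 0.137, 0.0251]
tool_rot: [-1.571, -0.0, -2.841]
contact_force: [-1.3, -1.1, -0.5]
opening: 0.0003
```

Call:
apply_moves --pt "-0.002 0 0 0 0 0 1" --pt "-0.004 0 0 0 0 0 1" --pt "-0.006 0 0 0 0 0 1" --pt "-0.008 0 0 0 0 0 1" --pt "-0.01 0 0 0 0 0 1"

```text
time: 8.48
tool_pos: [0.548, 0.1401, 0.0251]
tool_rot: [-1.571, 0.0, -2.84]
contact_force: [-0.2, -0.7, -0.0]
opening: 0.0002
```

```bash
python3 -c "
from h import *
go((*N(-30,-15),.023,-162.75),(*N(-30,0),.023,-162.75))"
```

```text
t 8.47 pos [548.  140.1  25.1] nest [-47.3 -16.2] rot [-9.0000e+01  1.0000e-02 -1.6274e+02] q6 1.38 F [-0.2 -0.7 -0. ] open 0.0002
shift [-17.3   2.1  -1.2] turn [-0.    0.01 -0.01]
shift [-17.3   2.1 -16.2] turn [-0.    0.01 -0.01]
```

Call:
apply_moves --pt "0.006 0 0 0 0 0 1" --pt "0.006 0 -0.016 0 0 0 1" --pt "0.0 0 -0.016 0 0 0 1" --pt "-0.004 0 -0.016 0 0 0 1" --pt "-0.008 0 -0.016 0 0 0 1"

```text
time: 9.1
tool_pos: [0.551, 0.1576, 0.025]
tool_rot: [-1.571, -0.0, -2.84]
contact_force: [-0.6, -1.0, -0.1]
opening: 0.0006
```

Call:
apply_moves --pt "-0.002 0 0 0 0 0 1" --pt "-0.004 0 0 0 0 0 1" --pt "-0.006 0 0 0 0 0 1" --pt "-0.008 0 0 0 0 0 1" --pt "-0.008 0 0 0 0 0 1"

```text
time: 9.72
tool_pos: [0.5586, 0.1601, 0.0251]
tool_rot: [-1.571, 0.001, -2.84]
contact_force: [-0.3, 0.4, 0.1]
opening: 0.0004
```

```bash
python3 -c "
from h import *
go((*N(-29,0),.023,-162.75))"
```

```text
t 9.72 pos [558.6 160.1  25.1] nest [-31.1  -0.2] rot [-9.0000e+01  3.0000e-02 -1.6275e+02] q6 1.42 F [-0.3  0.4  0.1] open 0.0004
shift [-2.1  2.1 -0.2] turn [-0.    0.   -0.03]
```

Call:
apply_moves --pt "-0.001 0 0 0 0 0 1" --pt "-0.002 0 0 0 0 0 1" --pt "-0.003 0 0 0 0 0 1" --pt "-0.003 0 0 0 0 0 1" --pt "-0.003 0 0 0 0 0 1"

```text
time: 10.35
tool_pos: [0.5594, 0.1605, 0.0249]
tool_rot: [-1.571, -0.004, -2.84]
contact_force: [-7.2, -3.6, 4.7]
opening: 0.0002
```

Call:
apply_moves --pt "-0.001 0 0 0 0 0 1" --pt "-0.001 0 0 0 0 0 1" --pt "-0.002 0 0 0 0 0 1" --pt "-0.002 0 0 0 0 0 1" --pt "-0.002 0 0 0 0 0 1"

```text
time: 10.98
tool_pos: [0.5595, 0.1605, 0.0249]
tool_rot: [-1.571, -0.008, -2.84]
contact_force: [-11.2, -5.4, 10.4]
opening: 0.0006
```

Call:
apply_moves --pt "0.01 0 0 0 0 0 1" --pt "0.05 0 0 0 0 0 1" --pt "0.05 -0.05 0 0 0 0 0.2" --pt "0.09 -0.085 -0.04 0 0 0 0" --pt "0.12 -0.085 -0.09 0 0 0 0"

```text
time: 11.6
tool_pos: [0.4228, 0.2124, 0.1125]
tool_rot: [-1.571, 0.007, -2.843]
contact_force: [0.8, 1.5, -0.8]
opening: 0.026
```

```bash
python3 -c "
from h import *
E,G=np.array([.4795,.3543]),np.array([.4376,.3192])
go((*G,.1,-140.4),(*G,.022,-140.4))"
```

```text
t 11.6 pos [422.8 212.4 112.5] nest [-145.4   90. ] rot [ -90.01    0.39 -162.9 ] q6 1.58 F [ 0.8  1.5 -0.8] open 0.026
shift [-45.5  12.8 -97.7] turn [ -0.07 -22.5   -0.39]
shift [-44.9  90.8 -97.7] turn [ -0.07 -22.5   -0.39]
```

Call:
apply_moves --pt "-0.02 0.005 -0.045 0 -8 0 0" --pt "-0.044 0.012 -0.097 0 -16 0 0" --pt "-0.044 0.012 -0.097 0 -22.5 0 0" --pt "-0.044 0.012 -0.097 0 -22.5 0 0" --pt "-0.044 0.012 -0.097 0 -22.5 0 0"

```text
time: 12.22
tool_pos: [0.4351, 0.3171, 0.0981]
tool_rot: [-1.571, 0.0, -2.451]
contact_force: [-0.4, 0.5, 0.4]
opening: 0.0458
```

```bash
python3 m3.py 4; python3 -c "
from h import *
E,G=np.array([.4795,.3543]),np.array([.4376,.3192])
go((*G,.1,-140.4),(*G,.022,-140.4))
im=cv2.imread('pics/top4.png'); a=cv2.resize(im[110:310,290:460],None,fx=3,fy=3,interpolation=2); cv2.imwrite('pics/v4b.png',a)"
```

```text
t 12.32 pos [435.3 316.9  98.2] nest [-102.4  186.1] rot [-8.9990e+01  2.0000e-02 -1.4039e+02] q6 1.37 F [0.3 0.1 0.8] open 0.0458
t 12.32 pos [435.3 316.9  98.2] nest [-102.4  186.1] rot [-8.9990e+01  2.0000e-02 -1.4039e+02] q6 1.37 F [0.3 0.1 0.8] open 0.0458
shift [-3.2 -1.8 -0.3] turn [-0.01  0.01 -0.02]
shift [-3.2 76.2 -0.3] turn [-0.01  0.01 -0.02]
```

View pics/v4b.png

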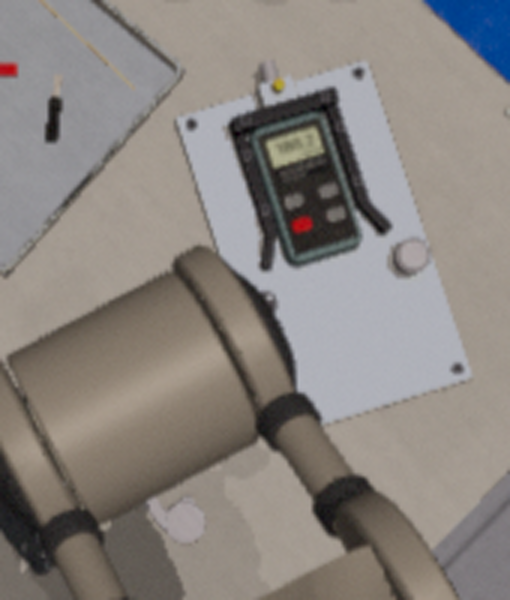

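The meter sits in the nest against the stop, square with the plate (edge slope about 17°). Now I'll descend on the grip.

Call:
apply_moves --pt "-0.003 0.03 0 0 0 0 0" --pt "-0.003 0.06 0 0 0 0 0" --pt "-0.003 0.076 0 0 0 0 0" --pt "-0.003 0.076 0 0 0 0 0" --pt "-0.003 0.076 0 0 0 0 0.7" --squeeze 40

```text
time: 12.95
tool_pos: [0.4381, 0.3197, 0.023]
tool_rot: [-1.57, 0.002, -2.448]
contact_force: [0.3, -0.2, 0.4]
opening: 0.0394
```

Call:
apply_moves --pt "0 0 0 0 0 0 1" --pt "0 0 0 0 0 0 1" --pt "0 0 0 0 0 0 1" --pt "0 0 0 0 0 0 1" --pt "0 0 0 0 0 0 1"

```text
time: 13.58
tool_pos: [0.4376, 0.3196, 0.0225]
tool_rot: [-1.571, 0.001, -2.448]
contact_force: [-1.1, 0.6, 5.8]
opening: 0.0147
```

Call:
apply_moves --pt "0 -0.03 0 0 0 0 1" --pt "0 -0.06 0 0 0 0 1" --pt "0 -0.06 0 0 0 0 1" --pt "0 -0.06 0 0 0 0 1" --pt "0 -0.06 0 0 0 0 1"

```text
time: 14.2
tool_pos: [0.4365, 0.319, 0.0806]
tool_rot: [-1.571, -0.003, -2.448]
contact_force: [-0.1, -0.1, -2.4]
opening: 0.0146
```

```bash
cat >> h.py <<'E'
POST=N(-38,55)
def hang(th,z,r=.055):
    a=np.radians(17.25-90-th); return (*(POST+r*np.array([np.cos(a),np.sin(a)])),z,17.25-90-th)
E
python3 -c "
from h import *
go(hang(40,.085))"
```

```text
t 14.2 pos [436.5 319.   80.6] nest [-100.6  187.7] rot [ -90.03   -0.16 -140.25] q6 1.37 F [-0.1 -0.1 -2.4] open 0.0146
shift [ 41.7  -4.4 171.9] turn [  0.07 -27.5    0.15]
```

Call:
apply_moves --pt "0.01 -0.014 0.04 0 -7 0 1" --pt "0.02 -0.014 0.08 0 -14 0 1" --pt "0.03 -0.014 0.12 0 -21 0 1" --pt "0.038 -0.014 0.155 0 -27.5 0 1" --pt "0.0417 -0.014 0.172 0 -27.5 0 1"

```text
time: 14.82
tool_pos: [0.5155, 0.159, 0.0951]
tool_rot: [-1.572, -0.001, -1.97]
contact_force: [-0.4, 0.5, -1.9]
opening: 0.0146
```

Call:
apply_moves --pt "0 0 0 0 0 0 1" --pt "0 0 0 0 0 0 1" --pt "0 0 0 0 0 0 1" --pt "0 0 0 0 0 0 1" --pt "0 0 0 0 0 0 1"

```text
time: 15.45
tool_pos: [0.5151, 0.161, 0.0961]
tool_rot: [-1.571, -0.0, -1.967]
contact_force: [-0.3, -0.5, -1.8]
opening: 0.0148
```

```bash
python3 -c "
from h import *
im=cams.read_camera('top'); s=cams.read_camera('side'); cv2.imwrite('pics/top5.png',im); cv2.imwrite('pics/side5.png',s)
go(hang(40,.085))
a=cv2.resize(im[150:250,340:440],None,fx=4,fy=4,interpolation=2);b=cv2.resize(s[165:265,225:325],None,fx=4,fy=4,interpolation=2)
cv2.imwrite('pics/v5.png',np.hstack([a,b]))"
```

```text
t 15.55 pos [515.2 160.7  96.1] nest [-72.4  13.2] rot [ -89.99   -0.   -112.74] q6 0.56 F [-0.4  0.6 -2.2] open 0.0149
shift [ 0.9 11.1 -0.5] turn [-0.01  0.01  0.  ]
```

View pics/v5.png

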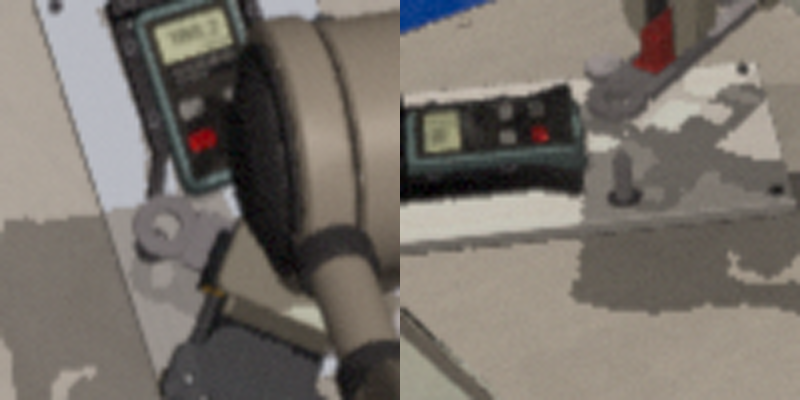

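```bash
python3 -c "
from h import *
print('exp',POST*1000)
print('eye top',ray('top',(340+170.5/4-.5,150+227.5/4-.5),.082)*1000,'side',ray('side',(225+217.5/4-.5,165+100.5/4-.5),.082)*1000)
for n,f,x0,y0 in (('top','pics/top5.png',375,198),('side','pics/side5.png',268,180)):
    g=cv2.cvtColor(cv2.imread(f),cv2.COLOR_BGR2GRAY); print(n); print(g[y0:y0+20,x0:x0+24])
"
```

```text
exp [535.69945549 210.8575171 ]
eye top [[535.17665609 209.62233117]] side [[534.71540579 215.70614923]]
top
[[179 125  57  73  85  97 136 146 154 139 127  83  69  62  60  72  82  99
  113 129 141 179 177 106]
 [179 128  85  98 107 111 116 115 117 116 112 101 103  97  99 109 121 128
  135 145 150 175 179 140]
 [166 139 111 113 111 114 114 113 112 113 110 112 115 128 127 129 133 144
  148 147 148 157 182 171]
 [126 120 112 113 110 111 110 110 115 114 112 113 114 136 143 140 141 147
  148 148 148 152 175 177]
 [113 113 115 112 109 111 104  99 106 109 113 113 113 120 131 125 130 140
  140 142 145 147 157 177]
 [114 114 111 109 114 121 120 108  98  98 112 111 112 108  99 114 120 128
  120 123 139 145 151 171]
 [112 111 111 114 138 145 143 141 124  91 104 115 111 110 104 115 116 118
  116 119 124 131 141 140]
 [112 110 113 122 143 147 148 145 141 117 100 114 112 110 111 117 117 114
  117 119 116 120 121 107]
 [112 110 112 124 131 141 146 147 146 133 102 113 113 112 113 114 117 114
  114 112 107 106 108  82]
 [113 111 108 104  95 118 138 146 144 123 107 114 111 112 115 115 116 118
  112  9
[... 2355 characters left out ...]
69 108 114 100  80  77  78  81  87  87  85  81  85  77  79  90 127
  160 170 175 186 190 190]
 [ 91  84  99 111 108  93  85  82  81  83  85  82  83  91  90 104 128 161
  173 175 185 191 189 191]
 [ 90  90  87  98  98  94  94  92  87  88  85  86  93 108 113 148 165 170
  182 176 179 191 191 192]
 [ 83  98  82  95  98  98  96  95  94  97  96  94 101  98  99 113 150 168
  157 131 133 170 179 178]
 [ 72  93  68  93 114 102 102 101 101 100  97  97 101 115 101  94 110 146
  113 102 102 125 126 136]
 [ 70  87  67 103 154 134 127 136 125 119 105 100 105 140 107 102  97 105
   98  99 102 102 104 112]
 [ 53  65  63 110 174 181 182 181 183 167 134 125 106 109 105 101  99 100
   97 102  98 101 100 100]]
```

Call:
apply_moves --pt "0.001 0.01 -0.0005 0 0 0 1" --pt "0.001 0.02 -0.0005 0 0 0 1" --pt "0.001 0.03 -0.0005 0 0 0 1" --pt "0.001 0.036 -0.0005 0 0 0 1" --pt "0.001 0.038 -0.0005 0 0 0 1"

```text
time: 16.18
tool_pos: [0.5142, 0.1598, 0.0574]
tool_rot: [-1.572, -0.001, -1.968]
contact_force: [-0.3, -0.2, -2.2]
opening: 0.0144
```

```bash
python3 -c "
from h import *
go(hang(40,.0325))"
```

```text
t 16.18 pos [514.2 159.8  57.4] nest [-73.7  12.6] rot [-9.0040e+01 -3.0000e-02 -1.1275e+02] q6 0.56 F [-0.3 -0.2 -2.2] open 0.0144
shift [-0.4 24.9  0.1] turn [0.04 0.   0.03]
```

Call:
apply_moves --pt "0 0.006 0 0 0 0 1" --pt "0 0.012 0 0 0 0 1" --pt "0 0.018 0 0 0 0 1" --pt "0 0.023 0 0 0 0 1" --pt "0 0.0245 0 0 0 0 1"

```text
time: 16.8
tool_pos: [0.5143, 0.1598, 0.0331]
tool_rot: [-1.571, -0.0, -1.968]
contact_force: [-0.4, 0.4, -2.1]
opening: 0.0145
```

```bash
python3 -c "
from h import *
s=cams.read_camera('side'); im=cams.read_camera('top')
a=cv2.resize(im[150:250,340:440],None,fx=4,fy=4,interpolation=2);b=cv2.resize(s[165:265,225:325],None,fx=4,fy=4,interpolation=2)
cv2.imwrite('pics/v6.png',np.hstack([a,b]))
go(hang(40,.0325))"
```

```text
t 16.9 pos [514.4 159.8  33.4] nest [-73.5  12.6] rot [-9.0010e+01 -1.0000e-02 -1.1275e+02] q6 0.56 F [ 0.3  0.3 -1.1] open 0.0147
shift [-0.3  0.9 -0.1] turn [0.01 0.   0.01]
```

View pics/v6.png

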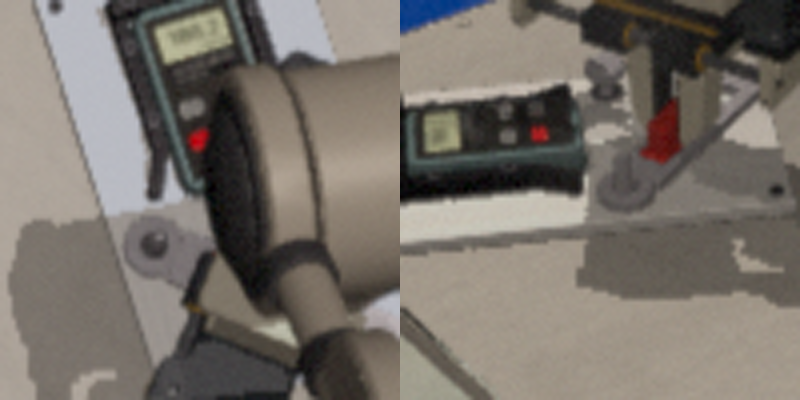

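Call:
apply_moves --pt "0 0.001 0 0 0 0 1" --pt "0 0.0015 0 0 0 0 1" --pt "0 0.0015 0 0 0 0 1" --pt "0 0.0015 0 0 0 0 1" --pt "0 0.0015 0 0 0 0 1" --squeeze 20

```text
time: 17.52
tool_pos: [0.5146, 0.1599, 0.0325]
tool_rot: [-1.57, 0.0, -1.968]
contact_force: [-1.0, -0.4, 6.2]
opening: 0.0146
```

```bash
python3 -c "
from h import *
go(*[hang(t,.0325) for t in (40,35.5,31,26.5,22)])"
```

```text
t 17.52 pos [514.6 159.9  32.5] nest [-73.3  12.6] rot [-8.9970e+01  1.0000e-02 -1.1274e+02] q6 0.56 F [-1.  -0.4  6.2] open 0.0146
shift [-0.2  0.  -0.3] turn [-0.03  0.01 -0.01]
shift [-0.4  0.   4.1] turn [-0.03 -4.49 -0.01]
shift [-0.9  0.   8.3] turn [-0.03 -8.99 -0.01]
shift [-1.7  0.  12.6] turn [-3.000e-02 -1.349e+01 -1.000e-02]
shift [-2.9  0.  16.7] turn [-3.000e-02 -1.799e+01 -1.000e-02]
```

Call:
apply_moves --pt "-0.0002 -0.0005 0.004 0 -4.5 0 1" --pt "-0.0007 -0.0005 0.0085 0 -9 0 1" --pt "-0.0015 -0.0005 0.0128 0 -13.5 0 1" --pt "-0.0027 -0.0005 0.017 0 -18 0 1" --pt "-0.0027 0 0.017 0 -18 0 1"

```text
time: 18.15
tool_pos: [0.5317, 0.1557, 0.0325]
tool_rot: [-1.57, -0.0, -1.654]
contact_force: [-1.3, -0.9, 7.8]
opening: 0.0151
```

Call:
apply_moves --pt "0 0 0 0 0 0 0.4" --pt "0 0 0 0 0 0 0.4" --pt "0 0 0 0 0 0 0.4" --pt "0 -0.03 0 0 0 0 0.4" --pt "0 -0.055 0 0 0 0 0.4"

```text
time: 18.77
tool_pos: [0.5311, 0.1557, 0.0876]
tool_rot: [-1.571, -0.0, -1.654]
contact_force: [0.1, -0.6, -0.0]
opening: 0.0276
```

```bash
python3 -c "
from h import *
for p in ((-110,-30),(-100,-30),(-63,-30)): go((*N(*p),.026,-162.75))"
```

```text
t 18.77 pos [531.1 155.7  87.6] nest [-58.8   3.7] rot [-9.002e+01 -1.000e-02 -9.476e+01] q6 0.23 F [ 0.1 -0.6 -0. ] open 0.0276
shift [ 50.5  61.6 -34.8] turn [1.000e-02 6.799e+01 2.000e-02]
t 18.77 pos [531.1 155.7  87.6] nest [-58.8   3.7] rot [-9.002e+01 -1.000e-02 -9.476e+01] q6 0.23 F [ 0.1 -0.6 -0. ] open 0.0276
shift [ 46.7  61.6 -25.6] turn [1.000e-02 6.799e+01 2.000e-02]
t 18.77 pos [531.1 155.7  87.6] nest [-58.8   3.7] rot [-9.002e+01 -1.000e-02 -9.476e+01] q6 0.23 F [ 0.1 -0.6 -0. ] open 0.0276
shift [32.8 61.6  8.7] turn [1.000e-02 6.799e+01 2.000e-02]
```

```bash
cat >> h.py <<'E'
def push(th,g,z=.024):
    t=np.radians(th); d=np.array([-np.sin(t),-np.cos(t)]); n=np.array([np.cos(t),-np.sin(t)])
    return (*N(*(np.array([-38,55])+85*d-(34+g)*n)),z,17.25-90-th)
E
python3 -c "
from h import *
go(push(22,12,.0876),push(22,12))"
```

```text
t 18.77 pos [531.1 155.7  87.6] nest [-58.8   3.7] rot [-9.002e+01 -1.000e-02 -9.476e+01] q6 0.23 F [ 0.1 -0.6 -0. ] open 0.0276
shift [ 29.7   0.  -46. ] turn [ 0.02 -0.01  0.01]
shift [ 29.7  63.6 -45.9] turn [ 0.02 -0.01  0.01]
```

Call:
apply_moves --pt "0.03 0 -0.046 0 0 0 1" --pt "0.03 0 -0.046 0 0 0 1" --pt "0.03 0.03 -0.046 0 0 0 1" --pt "0.03 0.055 -0.046 0 0 0 1" --pt "0.03 0.0635 -0.046 0 0 0 1"

```text
time: 19.4
tool_pos: [0.4826, 0.1297, 0.0223]
tool_rot: [-1.573, -0.0, -1.654]
contact_force: [0.1, 1.1, 0.3]
opening: 0.0005
```

```bash
python3 -c "
from h import *
go(push(22,2),push(18,0),push(14,0),push(11,0),push(8,0))
go(push(4,0),push(0,0))
s=cams.read_camera('side');cv2.imwrite('pics/side7.png',s)
cv2.imwrite('pics/v7.png',cv2.resize(s[165:265,225:345],None,fx=5,fy=5,interpolation=2))"
```

```text
t 19.4 pos [482.6 129.7  22.3] nest [-112.8   -6.8] rot [-9.010e+01 -2.000e-02 -9.475e+01] q6 0.19 F [0.1 1.1 0.3] open 0.0005
shift [-0.3 -1.7 10.2] turn [ 0.1  -0.    0.02]
shift [ 1.9 -1.7 18.2] turn [ 0.1  -4.    0.02]
shift [ 3.6 -1.7 24.4] turn [ 0.1  -8.    0.02]
shift [ 4.6 -1.7 29. ] turn [ 1.0e-01 -1.1e+01  1.0e-02]
shift [ 5.4 -1.8 33.8] turn [ 1.0e-01 -1.4e+01  1.0e-02]
t 19.4 pos [482.6 129.7  22.3] nest [-112.8   -6.8] rot [-9.010e+01 -2.000e-02 -9.475e+01] q6 0.19 F [0.1 1.1 0.3] open 0.0005
shift [ 6.1 -1.8 40.1] turn [ 1.1e-01 -1.8e+01  1.0e-02]
shift [ 6.3 -1.8 46.5] turn [  0.11 -22.     0.  ]
```

View pics/v7.png

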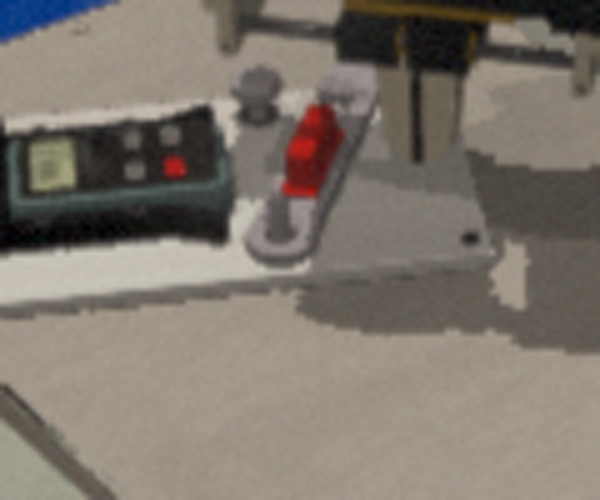

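The bar hangs on the post (eye at crop (283,245)), lies flat, and is about 22° open. The closed fingers are behind its back edge at (415,150). I'll push it shut.

Call:
apply_moves --pt "-0.0003 -0.0017 0.01 0 0 0 1" --pt "0.0019 -0.0017 0.018 0 -4 0 1" --pt "0.0036 -0.0017 0.0244 0 -8 0 1" --pt "0.0046 -0.0017 0.029 0 -11 0 1" --pt "0.0054 -0.0017 0.0338 0 -14 0 1"

```text
time: 20.08
tool_pos: [0.5175, 0.1214, 0.0265]
tool_rot: [-1.569, -0.0, -1.408]
contact_force: [-1.1, -0.0, -0.6]
opening: 0.0001
```

```bash
python3 -c "
from h import *
go(push(6,0),push(4,0),push(2,0),push(0,0),push(0,-2))"
```

```text
t 20.07 pos [517.5 121.4  26.5] nest [-81.9 -25. ] rot [-8.989e+01 -1.000e-02 -8.065e+01] q6 -0.08 F [-1.1 -0.  -0.6] open 0.0001
shift [0.8 2.5 1.4] turn [-0.11 -1.9   0.02]
shift [1.9 2.5 4.4] turn [-0.11 -3.9   0.02]
shift [2.8 2.5 7.4] turn [-0.11 -5.9   0.02]
shift [ 3.6  2.5 10.5] turn [-0.11 -7.9   0.02]
shift [ 3.3  2.6 12.5] turn [-0.11 -7.9   0.02]
```

Call:
apply_moves --pt "0.0008 0.002 0.0014 0 -1.9 0 1" --pt "0.0019 0.002 0.0044 0 -3.9 0 1" --pt "0.0028 0.002 0.0074 0 -5.9 0 1" --pt "0.0036 0.002 0.0105 0 -7.9 0 1" --pt "0.0036 0.002 0.0105 0 -7.9 0 1"

```text
time: 20.7
tool_pos: [0.527, 0.1196, 0.0244]
tool_rot: [-1.571, -0.0, -1.271]
contact_force: [-5.7, -0.1, 8.3]
opening: 0.0001
```

Call:
apply_moves --pt "0 0 0.001 0 0 0 1" --pt "0 0 0.002 0 0 0 1" --pt "0 0 0.002 0 0 0 1" --pt "0 0 0.002 0 0 0 1" --pt "0 0 0.002 0 0 0 1"

```text
time: 21.32
tool_pos: [0.5284, 0.1199, 0.0244]
tool_rot: [-1.572, -0.0, -1.271]
contact_force: [-6.7, -2.6, 9.7]
opening: 0.0006
```

```bash
python3 -c "
from h import *
go(push(0,0),push(0,-2))"
```

```text
t 21.32 pos [528.4 119.9  24.4] nest [-71.9 -29.8] rot [-9.007e+01 -2.000e-02 -7.283e+01] q6 -0.22 F [-6.7 -2.6  9.7] open 0.0006
shift [ 0.2  0.4 -0.1] turn [ 0.07 -0.08  0.02]
shift [0.2 0.4 1.9] turn [ 0.07 -0.08  0.02]
```

Call:
apply_moves --pt "0 0 0.0007 0 0 0 1" --pt "0 0 0.0015 0 0 0 1" --pt "0 0 0.002 0 0 0 1" --pt "0 0 0.002 0 0 0 1" --pt "0 0 0.002 0 0 0 1"

```text
time: 21.95
tool_pos: [0.5303, 0.1203, 0.0243]
tool_rot: [-1.572, -0.001, -1.271]
contact_force: [-7.4, -3.0, 8.7]
opening: 0.0003
```

Call:
apply_moves --pt "0 0 -0.004 0 0 0 1" --pt "0 0 -0.03 0 0 0 1" --pt "0 -0.04 -0.06 0 0 0 1" --pt "0.04 -0.06 -0.1 0 0 0 1" --pt "0.09 -0.07 -0.13 0 0 0 1"

```text
time: 22.58
tool_pos: [0.433, -0.0042, 0.0948]
tool_rot: [-1.568, -0.001, -1.269]
contact_force: [0.6, -1.6, -0.1]
opening: 0.0004
```

Call:
apply_moves --pt "0.04 0 -0.01 0 0 0 1" --pt "0.08 0 -0.02 0 0 0 1" --pt "0.12 0 -0.02 0 0 0 1" --pt "0.12 0 -0.02 0 0 0 1" --pt "0.12 0 -0.02 0 0 0 1"

```text
time: 23.2
tool_pos: [0.4492, -0.1238, 0.0933]
tool_rot: [-1.571, 0.0, -1.272]
contact_force: [0.7, 1.2, 0.9]
opening: -0.0
```

```bash
python3 -c "
from h import *
s=cams.read_camera('side'); im=cams.read_camera('top'); cv2.imwrite('pics/top8.png',im); cv2.imwrite('pics/side8.png',s)
a=cv2.resize(im[130:260,340:440],None,fx=4,fy=4,interpolation=2);b=cv2.resize(s[170:300,230:330],None,fx=4,fy=4,interpolation=2)
cv2.imwrite('pics/v8.png',np.hstack([a,b]))
go()"
```

```text
t 23.3 pos [ 449.2 -123.2   93.3] nest [-219.7 -238.3] rot [-9.001e+01  2.000e-02 -7.279e+01] q6 -0.73 F [0.1 0.1 0.8] open 0.0005
```

View pics/v8.png

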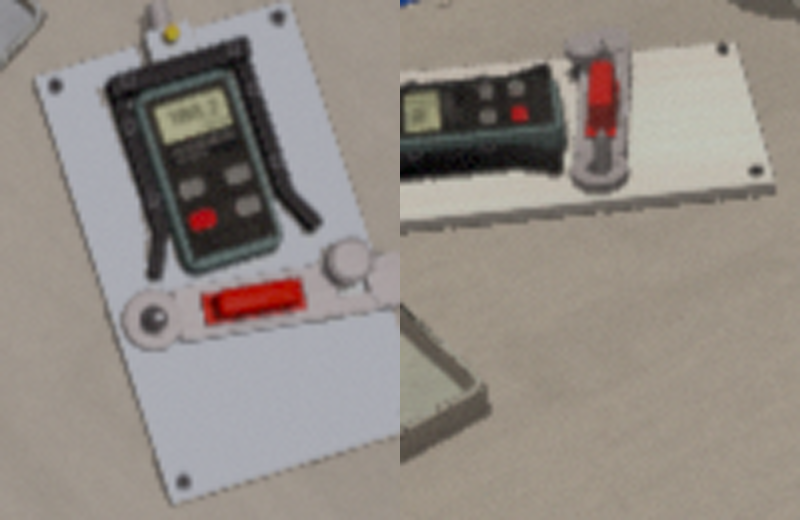

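Not shut yet: the bar is about 8° open (grip slope 8.5° against the plate's 16°), flat, with its eye on the post. The meter is home. The finger stands thinner than I assumed, so I'll quantify and push further.

```bash
cat > m4.py <<'E'
from h import *
import sys
im=cv2.imread(sys.argv[1]); hsv=cv2.cvtColor(im,cv2.COLOR_BGR2HSV).astype(int)
red=(hsv[...,1]>150)&((hsv[...,0]<8)|(hsv[...,0]>172)); red[:195]=0
c=biggest(red,(403,204)); P=toN(ray('top',c,.035)); v=P-P.mean(0); u=np.linalg.svd(v,full_matrices=False)[2][0]
r=cv2.minAreaRect(P.astype(np.float32)); g=np.array(r[0]); print('grip rect nest',r)
d=g-[-38,55]; print('open deg by grip pos',np.degrees(np.arctan2(-d[0],-d[1])).round(2),'dist',np.hypot(*d).round(1))
a=np.degrees(np.arctan2(u[0],u[1])); print('axis angle',a)
E
python3 m4.py pics/top8.png; python3 -c "
from h import *
q=lambda x,y:(340+(x+.5)/4-.5,130+(y+.5)/4-.5)
print('eye',toN(ray('top',q(153,320),.018)),'meter FL,FR,RR,RL',toN(ray('top',[q(137,90),q(235,67),q(281,243),q(187,272)],.028)).round(1).tolist())
print('bar back edge',toN(ray('top',[q(185,344),q(330,316)],.018)))
go(push(0,0),(*N(-105,-30),.09,-72.75))"
```

```text
grip rect nest ((-43.25343322753906, 2.4433517456054688), (53.03895950317383, 15.609281539916992), 82.1335678100586)
open deg by grip pos 5.71 dist 52.8
axis angle 7.030981273748268
eye [[-35.53891632  53.84376473]] meter FL,FR,RR,RL [[86.2, 24.8], [82.4, -30.2], [-17.4, -23.6], [-17.3, 29.9]]
bar back edge [[-53.27792365  41.29999596]
 [-62.29037622 -38.8407228 ]]
t 23.3 pos [ 449.2 -123.2   93.3] nest [-219.7 -238.3] rot [-9.001e+01  2.000e-02 -7.279e+01] q6 -0.73 F [0.1 0.1 0.8] open 0.0005
shift [-208.4   69.3  147.6] turn [ 0.01 -0.04 -0.02]
shift [-208.4    3.3  114.6] turn [ 0.01 -0.04 -0.02]
```

Call:
apply_moves --pt "-0.05 0 0.025 0 0 0 1" --pt "-0.1 0 0.055 0 0 0 1" --pt "-0.15 0 0.085 0 0 0 1" --pt "-0.2 0 0.11 0 0 0 1" --pt "-0.2084 0.003 0.1146 0 0 0 1"

```text
time: 23.92
tool_pos: [0.4971, 0.1128, 0.0904]
tool_rot: [-1.57, 0.0, -1.266]
contact_force: [-0.3, -1.1, 0.2]
opening: 0.0007
```

```bash
python3 -c "
from h import *
go((*N(-90,-30),.024,-72.75),(*N(-70,-30),.024,-72.75))"
```

```text
t 23.93 pos [497.1 112.8  90.4] nest [-103.9  -27.2] rot [-8.995e+01  1.000e-02 -7.251e+01] q6 -0.23 F [-0.3 -1.1  0.2] open 0.0007
shift [ 2.8 66.4 13.9] turn [-0.05  0.24 -0.01]
shift [ 2.9 66.4 33.9] turn [-0.05  0.24 -0.01]
```

Call:
apply_moves --pt "0.001 0.03 0.005 0 0 0 1" --pt "0.001 0.06 0.005 0 0 0 1" --pt "0.001 0.0655 0.01 0 0 0 1" --pt "0.001 0.0655 0.02 0 0 0 1" --pt "0.001 0.0655 0.025 0 0 0 1"

```text
time: 24.55
tool_pos: [0.5235, 0.1154, 0.026]
tool_rot: [-1.568, -0.001, -1.271]
contact_force: [-0.2, 0.1, -0.7]
opening: 0.0001
```

```bash
python3 -c "
from h import *
go((*N(-70,-30),.024,-72.75),(*N(-62,-30),.024,-72.75))"
```

```text
t 24.55 pos [523.5 115.4  26. ] nest [-78.  -32.6] rot [-8.983e+01 -4.000e-02 -7.285e+01] q6 -0.23 F [-0.2  0.1 -0.7] open 0.0001
shift [-2.6  2.   8. ] turn [-0.17 -0.1   0.04]
shift [-2.6  2.1 16. ] turn [-0.17 -0.1   0.04]
```

Call:
apply_moves --pt "-0.003 0.001 0.004 0 0 0 1" --pt "-0.003 0.001 0.007 0 0 0 1" --pt "-0.003 0.001 0.009 0 0 0 1" --pt "-0.003 0.001 0.011 0 0 0 1" --pt "-0.003 0.001 0.013 0 0 0 1"

```text
time: 25.18
tool_pos: [0.5329, 0.1218, 0.0237]
tool_rot: [-1.572, -0.0, -1.271]
contact_force: [-2.2, -1.1, 0.6]
opening: 0.0004
```

Call:
apply_moves --pt "0 0 0.001 0 0 0 1" --pt "0 0 0.002 0 0 0 1" --pt "0 0 0.003 0 0 0 1" --pt "0 0 0.003 0 0 0 1" --pt "0 0 0.003 0 0 0 1"

```text
time: 25.8
tool_pos: [0.5362, 0.1229, 0.0238]
tool_rot: [-1.571, -0.0, -1.271]
contact_force: [-0.3, 0.3, -0.2]
opening: 0.0004
```

```bash
python3 -c "
from h import *
go((*N(-62,-30),.024,-72.75))"
```

```text
t 25.8 pos [536.2 122.9  23.8] nest [-63.6 -29.2] rot [-89.98  -0.   -72.85] q6 -0.21 F [-0.3  0.3 -0.2] open 0.0004
shift [ 0.8 -0.2  1.6] turn [-0.02 -0.1   0.  ]
```

Call:
apply_moves --pt "0 0 0.001 0 0 0 1" --pt "0 0 0.002 0 0 0 1" --pt "0 0 0.003 0 0 0 1" --pt "0 0 0.003 0 0 0 1" --pt "0 0 0.003 0 0 0 1"

```text
time: 26.42
tool_pos: [0.5385, 0.1236, 0.0238]
tool_rot: [-1.572, -0.0, -1.271]
contact_force: [-4.1, -2.6, 3.9]
opening: 0.0001
```

```bash
python3 -c "
from h import *
im=cams.read_camera('top'); cv2.imwrite('pics/top9.png',im); go()"; python3 m4.py pics/top9.png
```

```text
t 26.48 pos [538.5 123.6  23.8] nest [-61.2 -29.2] rot [-90.05  -0.   -72.84] q6 -0.21 F [-4.4 -3.   3.3] open 0.0005
grip rect nest ((-36.973514556884766, 11.578619003295898), (36.881553649902344, 15.990944862365723), 88.62397003173828)
open deg by grip pos -1.35 dist 43.4
axis angle 2.604442203711245
```

Call:
apply_moves --pt "0 0 0.001 0 0 0 1" --pt "0 0 0.002 0 0 0 1" --pt "0 0 0.002 0 0 0 1" --pt "0 0 0.002 0 0 0 1" --pt "0 0 0.002 0 0 0 1"

```text
time: 27.1
tool_pos: [0.5388, 0.1237, 0.0238]
tool_rot: [-1.575, 0.0, -1.271]
contact_force: [-10.2, -4.4, 8.5]
opening: 0.0006
```

Call:
apply_moves --pt "0 0 -0.004 0 0 0 1" --pt "0 0 -0.03 0 0 0 1" --pt "0 -0.04 -0.06 0 0 0 1" --pt "0.04 -0.06 -0.1 0 0 0 1" --pt "0.09 -0.07 -0.13 0 0 0 1"

```text
time: 27.72
tool_pos: [0.4434, -0.0005, 0.095]
tool_rot: [-1.567, -0.002, -1.269]
contact_force: [0.8, -0.0, 0.6]
opening: 0.0005
```

Call:
apply_moves --pt "0.04 0 -0.01 0 0 0 1" --pt "0.08 0 -0.02 0 0 0 1" --pt "0.12 0 -0.02 0 0 0 1" --pt "0.12 0 -0.02 0 0 0 1" --pt "0.12 0 -0.02 0 0 0 1"

```text
time: 28.35
tool_pos: [0.4595, -0.1202, 0.0936]
tool_rot: [-1.57, 0.0, -1.272]
contact_force: [-0.2, 0.6, -0.0]
opening: 0.0005
```

```bash
python3 -c "
from h import *
im=cams.read_camera('top'); cv2.imwrite('pics/top10.png',im); s=cams.read_camera('side'); cv2.imwrite('pics/side10.png',s); go()
g=lambda f:cv2.cvtColor(cv2.imread(f),cv2.COLOR_BGR2GRAY).astype(float)
# bar back edge: strongest dark edge below grip->tail, along nest lines y
a=g('pics/top10.png'); b8=g('pics/top8.png')
def prof(im,y,x0=-70,x1=-40):
    xs=np.arange(x0,x1,1.); P=np.array([[*N(x,y),.014] for x in xs]); uv=proj('top',P).astype(np.float32)
    v=cv2.remap(im.astype(np.float32),uv[:,:1],uv[:,1:],cv2.INTER_LINEAR)[:,0]; return xs[v.argmin()],v.round().astype(int)
for y in (30,10,-10,-30,-38,-72,-80): print(y,'now',prof(a,y)[0],'before',prof(b8,y)[0])
"; python3 m4.py pics/top10.png
```

```text
t 28.45 pos [ 459.3 -119.6   93.7] nest [-209. -238.] rot [-9.000e+01  1.000e-02 -7.279e+01] q6 -0.72 F [ 0.5 -0.3 -0.1] open 0.0004
30 now -50.0 before -53.0
10 now -41.0 before -45.0
-10 now -41.0 before -47.0
-30 now -43.0 before -41.0
-38 now -53.0 before -62.0
-72 now -41.0 before -66.0
-80 now -55.0 before -69.0
grip rect nest ((-37.465675354003906, 3.2958984375), (52.60309982299805, 15.404706001281738), 88.62397003173828)
open deg by grip pos -0.59 dist 51.7
axis angle 1.8283643315885956
```

```bash
python3 -c "
from h import *
a,b=[cv2.imread(f'pics/top{k}.png')[145:200,365:415].astype(int) for k in (8,10)]
print('meter region mean diff',abs(a-b).mean().round(2))
print(robot.hand_in())"
```

```text
meter region mean diff 3.64
the job is handed in; nothing more can be done
None
```

I slid the grey-green meter into the nest against the end stop, hung the bar on the pivot post and pushed it shut round the stud. I then handed the job in at about 28.5 s of the 64 s; no verdict is reported.

**What went wrong and was mended:**
- **Meter:** my first push started before the jaws had finished closing. The meter yawed about 7° in the rails, with forces of about 49 N. I backed off and re-pushed at its rear right corner, then at the centre, until it stalled on the stop at about 14 N.
- **Bar:** the first push left it about 7° open. The second ran until it stalled at about 14 N, which I took to be the slot bottom meeting the stud's neck.

**Last checks:**
- **Bar:** its back edge is at nest x ≈ -53 mm, where -53 is fully shut. The angle estimates disagree a little: -0.6° from the grip's position, 1.4–1.8° from the grip's axis and about 2.6° from the edge readings at 1 mm resolution. That puts the slot point roughly 1–5 mm from the stud's axis, against the 6 mm limit.
- **Meter:** it looked square against the stop in the last picture I viewed, taken before the final bar push. After that I only compared pictures; the mean difference over the meter area was 3.6 grey levels, and I did not measure it afresh.
- **Not viewed:** I had used all 12 picture views, so I did not look at the final state itself. The bar being flat and under the head rests on the earlier views and the unobstructed slide.
- **Other items:** the arm was clear and touching nothing. It never came near the spectacles or caliper.

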